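Lock off the supply and take the carrier off its T-slot rail

TASK

Isolate the instrument before servicing it: turn the rotary isolator handle on the grey box clockwise (seen from above) a quarter turn to its OFF stop, then swing the lockout hasp on that box fully out. Only then slide the carrier along the T-slot rail to the open end, the one without the stop block, lift it out there, and set it down upright on the floor of the white tray, clear of the small box already in it, without dropping it. Leave the isolator off and the hasp out, and do not shift the jar and the carton beside the rail or the small box in the tray.

Things in the scene. Friction and masses are not known exactly. Their poses are not given: they have to be found in the camera images.
- isolator_box: Grey isolator box fixed to the bench, 150 (x) x 120 (y) x 75 mm high. Origin at the centre of its underside, z up; its own -x side (front) roughly faces the robot. It may stand on the left or the right (it swaps with the tray). On its top: the rotary handle and, along the front edge, the hasp.
- isolator (a joint): Isolator handle angle: 0 = ON (grip bar along the box's x axis), grows clockwise seen from above, to a hard stop at 1.571 rad = OFF (bar along the box's y axis). Starts between 0 and 0.25. Turns about a vertical axis through point isolator_grip, stays where left; about 0.12 N m of friction.
- isolator_grip (a point): On the handle's vertical turning axis, at the height to grip, 102 mm above the bench. The black grip bar is 74 mm long, 18 mm thick and spans 83 to 117 mm above the bench; this point's x axis lies along the bar and turns with it. Under the bar is a disc of 72 mm diameter, 75 to 83 mm above the bench. It lies 25 mm behind (+x of) the box's centre.
- hasp (a joint): Lockout hasp angle: 0 = folded along the box's front edge, grows clockwise seen from above as it swings out over the front, to a hard stop at 1.571 rad = fully out, pointing straight off the box's front (-x). Starts between 0 and 0.3. Stays where left; about 0.06 N m of friction.
- hasp_pivot (a point): On the hasp's vertical pivot axis, at (-58, +35) mm from the centre of the box in the box's x, y; 105 mm above the bench. Its axes are the box's.
- hasp_peg (a point): Centre of the round upright steel peg at the hasp's free end, by which it is swung: 15 mm diameter, spans 82 to 122 mm above the bench, point at 105 mm. 70 mm from the pivot: along the box's -y from it at hasp angle 0, along the box's -x at 1.571. The hasp plate is 18 mm wide, 77 to 82 mm above the bench, ending 7 mm beyond the peg.
- rail: Aluminium T-slot rail fixed to the bench, 290 mm long (its x axis), 68 mm wide (y), 32 mm high. Origin at the centre of its underside. Channel floor 10 mm above the bench, 44 mm wide. One end is blocked by the stop block; the other is the open end.
- slot_middle (a point): Middle of the rail's top, 32 mm above the bench. The lips over the channel (22 to 32 mm above the bench, slot 20 mm wide between them) cover only x = -80 to +80 mm of the rail; the 65 mm beyond, at both ends, have only the floor and low side walls (top 22 mm above the bench), so a part there can be lifted straight out.
- stop_top (a point): Centre of the top of the dark steel stop block, 55 x 42 x 40 mm, bolted in one end of the rail, centred 113.5 mm from the rail's centre; its top is 50 mm above the bench. Which end (rail +x or -x) varies.
- carrier_head (a point): Centre of the carrier's head, an aluminium block 60 (x, along the rail) x 36 (y) x 50 mm high, to be gripped across the 36 mm. It is 53 mm above the carrier's underside; the head's own underside is 25 mm below it. In the rail this point is 63 mm above the bench. The carrier is 78 mm high over all and weighs 0.3 to 0.5 kg; it starts within 40 mm of the rail's centre.
- carrier_foot (a point): Centre of the underside of the carrier's steel T-foot, 60 (x) x 40 (y) x 9 mm, which runs under the rail's lips with 2 mm play to each side and 3 mm in height; oiled (friction about 0.2); a neck 50 x 16 mm joins it to the head. The foot is clear of the lips when it is more than 110 mm from the rail's centre along the rail; 114 mm is mid-end.
- tray: White open service tray fixed to the bench, outside 200 (x) x 150 (y) x 34 mm, walls 5 mm, floor 5 mm thick. Origin at the centre of its underside. With the carrier standing on its floor, carrier_head is 58 mm above the bench. On the left or the right, the other side from the isolator box.
- lens_box_centre (a point): Centre of the small black box lying loose in the tray, 45 x 45 x 24 mm (its top is 29 mm above the bench), sides along the tray's within about 0.2 rad; anywhere along the tray's x within 55 mm of its centre, so the larger free part of the tray is on the other side. It must not be shifted.
- jar_centre (a point): Loose brown glass jar with white cap and label, 42 mm diameter, 72 mm high, beside the rail on its +y side; centre, half-way up. It must not be shifted.
- carton_centre (a point): Loose cardboard carton, 75 x 40 x 42 mm high, beside the rail on its -y side; centre, half-way up. It must not be shifted.
Mind the look-alikes: they are no part of the job. What is shaped like the part that bears carrier_head but turquoise or yellow is not meant.

How it is judged:
On the way, in this order (a step that is already met when the one before it is completed fails the run):
1. the isolator handle is turned to OFF, the hasp still folded in (value of joint isolator above 1.4 rad and value of joint hasp below 0.8 rad), for 0.1 s.
2. the hasp is swung out (value of joint isolator above 1.4 rad and value of joint hasp above 1.25 rad), for 0.1 s.
3. the carrier, still in the rail, has reached the open end (all of step 2 and (x of carrier_head in the frame of rail above 0.105 m or x of carrier_head in the frame of rail below -0.105 m) and y of carrier_head in the frame of rail between -0.01 and 0.01 m and z of carrier_head in the frame of rail below 0.072 m).
4. the carrier is lifted clear of the rail (z of carrier_head in the frame of rail above 0.09 m).
5. the carrier is lowered to the tray's floor while still in the fingers (x of carrier_head in the frame of tray between -0.085 and 0.085 m and y of carrier_head in the frame of tray between -0.065 and 0.065 m and z of carrier_head in the frame of tray below 0.068 m and contact force between the fingers and carrier above 1 N).
At the end, for the whole second after the job is handed in: Handle at OFF (over 1.40 of 1.571 rad), hasp out (over 1.25 of 1.571 rad), carrier upright (within 0.12 rad) and at rest on the tray floor (head centre 53 to 63 mm above the tray underside, within 85 mm of its centre in x and 65 mm in y) (all of step 2 and x of carrier_head in the frame of tray between -0.085 and 0.085 m and y of carrier_head in the frame of tray between -0.065 and 0.065 m and z of carrier_head in the frame of tray between 0.053 and 0.063 m and angle between carrier_head's own z axis and vertical below 0.12 rad and linear speed of carrier below 0.02 m/s); the robot touches nothing.
It fails at once if the jar or the carton is shifted by more than 20 mm (distance of any of jar_centre, carton_centre from where it was at the start of the episode above 0.02 m).
It fails at once if the small box in the tray is shifted by more than 20 mm (distance of lens_box_centre from where it was at the start of the episode above 0.02 m).
It fails at once if the carrier is moved before the isolator is off and the hasp out (distance of carrier_head from where it was at the start of the episode above 0.02 m and not (value of joint isolator above 1.4 rad and value of joint hasp above 1.25 rad)).
It also fails if it takes over 69 s, if anything falls off the work surface, if the arm or the gripper's body presses on something with over 40 N, if the wrist force passes 120 N, or if a joint passes its speed limit or range.

ROBOT

A 6-joint arm with a two-finger parallel gripper is mounted at the origin on the work surface. World frame = base frame: x ahead of the robot, y to its left, z up, the work surface at z = 0. Lengths are in m, angles in rad, forces in N, time in s.
With the tool pointing down it reaches from about 0.25 to 0.8 m from the base axis. Payload 3.9 kg.
Tool frame: the origin (TCP) lies at the very end of the fingers, on their centre line; the grasp point (between the pads) lies 19 mm behind it; z points along the fingers, y is the direction in which the jaws open and shut (so a half turn about z gives the same grasp; the last joint's range is limited). The gripper opens to 85 mm and grips with 20 to 120 N. Pads are 22 mm wide; open, the fingers measure 114 mm over their backs; the gripper's body (76 mm by 85 mm) begins 54 mm behind the grasp point. The pads swing forward as they close: fully open they stand 13 mm farther back than shut.
Start: joints at [-1.237, 0.26, -0.138, 1.173, 0, 1.571], TCP at [0.172, -0.496, 0.231] pointing down, gripper open.
Joint ranges: [-2.78, 2.78], [-0.83, 1.72], [-1.28, 1.37], [-1.9, 2.12], [-1.57, 1.48], [-3.14, 3.14]. Speed limits (rad/s): [2.57, 2.57, 3.14, 3.14, 3.14, 3.14].

INTERFACE

Orientations are given as a unit quaternion [x, y, z, w].
In Python, from bench import env, snapshot, search_frame gives the robot as it stands.
- The arm moves only by the tool send_rows, never from a script. Its argument "motion" is one flat list of numbers, 5 for each row, row after row: the shift along the tool's x, y, z in cm, then the turn about the tool's z in units of 5 degrees (1.0 is 5 degrees), then the finger opening in cm, from 0 to 8.54. A call has 1 to 12 rows; each row is the pose to reach, as a shift and turn from the pose measured when the call began, along the tool's axes at that moment; what a row does not reach only later rows make up. A row lasts 1/12 s, in which the tool goes at most 41.7 mm and 7.16 degrees, less where a joint would pass 70% of its speed; a pose out of reach is approached as far as the arm can. A call with a gripper value outside its range is refused whole. The fingers move at their own pace and stop on an object; "grip_force" is the grip in N (left out, the last holds). Time passes only in rows, so rows that repeat a pose let the fingers close. It gives the time, the measured TCP pose, the force and the opening at its end, in the units of the state.
- env.state(): the state, without advancing time (a new reading comes with each control period).
- snapshot(name): name is "scene" or "side" or "wrist"; returns a dict with "image" (420x560x3 uint8, blue, green, red), "fx", "fy", "cx", "cy" (pixels), "R" (3x3) and "t" (3): a world point X has camera coordinates R X + t; the wrist camera has in their place "mount" (4x4, takes a point from camera to tool coordinates, whose origin is the TCP and whose axes are the flange's). Camera axes: x right, y down, z forward; pixel columns grow to the right and rows downward; lengths in m; the calibration is good to about 2 mm. The wrist camera is an equidistant fisheye: a pixel r from the principal point sees the ray r / f radians off the axis. A picture is of the moment at which its call begins: read the wrist's pose just before it. There is no depth.
- env.finish_job(): hands the job in, once; it reports no verdict.
Trained networks look in a picture, given as the dict that the camera call returned (one of the last four; its "shot" number tells which), for a name from the list of things; names that differ only in an ending like _2 or _b are one class to them, and where a whole thing is asked for, a point or a joint stands for the part that bears it (a point fixed in the world has none). Each returns a list of dicts, best first, with "score" (0 to 1); they miss things now and then, are a little off and sometimes report something else, mostly with a low value. They report only what shows in the picture. A call takes as long as a camera call. They do not tell look-alikes from the thing itself.
- search_frame(picture, target): "position" ([x, y, z] in m, in the coordinates of the camera as it stood for that picture, good to about 4 mm: the middle of the surface that is visible of it).
The state is a dict: "t": time; "joints": joint angles; "joint_velocities": joint speeds; "joint_efforts": joint torques, N m; "position": TCP position; "eef_rot": TCP orientation; "force": force on the tool from outside, world axes, zero at the start; "ft_torque": the same for the moment, N m; "finger_gap": opening from 0.0 (shut) to 1.0 (fully open).
Only numpy, scipy, OpenCV 4.12 (cv2) and the standard library are available. Lean on these libraries where they do the work, as an engineer would, in place of code of your own. Each camera call takes 0.05 s, during which the arm holds its last target.

## Working session

There is one attempt and no reset: what is moved stays moved. The work goes in short steps, Python scripts to look and compute and a tool call to move; the robot and the scene stay as the last step left them, time stands still between calls to the robot, and variables do not carry over. Pictures are saved under pics/ and viewed, and the job is handed in when it is done.

Besides the shell and the picture viewer there is one more tool, called after ">>>" in YAML: its name, and indented under it one key for each argument. send_rows: Moves the arm, as the interface text tells. Its arguments: {"type":"object","properties":{"motion":{"type":"array"},"grip_force":{"type":"number"}},"required":["motion"]}

```bash
ls; mkdir -p pics; cat > h.py <<'E'
import numpy as np, cv2, pickle
from bench import env, snapshot, search_frame
def shot(n,f):
    s=env.state(); p=snapshot(n); cv2.imwrite('pics/'+f,p['image']); pickle.dump((s,p),open('pics/'+f+'.pkl','wb')); return s,p
def world(p,c):
    return p['R'].T@(np.array(c)-p['t'])
def ray(p,u,v,z):
    R=np.array(p['R']);t=np.array(p['t']); o=-R.T@t
    d=R.T@np.array([(u-p['cx'])/p['fx'],(v-p['cy'])/p['fy'],1])
    return o+d*(z-o[2])/d[2]
def proj(p,X):
    c=np.array(p['R'])@np.array(X)+np.array(p['t']); return np.array([p['fx']*c[0]/c[2]+p['cx'],p['fy']*c[1]/c[2]+p['cy']])
E
python3 - <<'E'
from h import *
print(env.state())
for n in ['scene','side']:
    s,p=shot(n,n+'1.png')
    print(n,{k:v for k,v in p.items() if k!='image'})
    for t in ['isolator_box','isolator_grip','hasp_peg','hasp_pivot','rail','slot_middle','stop_top','carrier_head','tray','lens_box_centre','jar_centre','carton_centre']:
        try: print(t,[(round(d['score'],2),np.round(world(p,d['position']),3).tolist()) for d in search_frame(p,t)[:3]])
        except Exception as e: print(t,e)
E
```

```text
pics
{'t': 0.0, 'joints': array([-1.23705545e+00,  2.60660825e-01, -1.39410122e-01,  1.17268526e+00,
       -1.13226404e-05,  1.57081181e+00]), 'joint_velocities': array([-0.00085928,  0.00070503, -0.00156091, -0.00045258, -0.00244916,
        0.00175888]), 'joint_efforts': array([-1.47480219e-03, -4.05676460e+01,  2.53921849e+01,  1.85787608e-02,
       -6.77390790e-05,  1.40175811e-05]), 'position': array([ 0.17174794, -0.49537587,  0.23046153]), 'eef_rot': array([ 9.86110217e-01,  1.66089371e-01, -1.68355255e-04, -9.65386014e-04]), 'force': array([ 0.85066262,  0.26865389, -0.30378196]), 'ft_torque': array([0.03050256, 0.00301897, 0.01652376]), 'finger_gap': 0.9969721528140312}
scene {'fx': 544.5286358206693, 'fy': 544.5286358206693, 'cx': 275.9142431303353, 'cy': 209.64947678388555, 'R': array([[-0.10848656,  0.99393531,  0.01797951],
       [ 0.59012991,  0.07894538, -0.80343905],
       [-0.79998584, -0.0765521 , -0.59511547]]), 't': array([ 0.04102455, -0.2215193 ,  1.64186279]), 'shot': 1}
isolator_box [(0.86, [0.605, 0.296, 0.075])]
isolator_grip [(0.94, [0.587, 0.3, 0.085])
[... 943 characters left out ...]
, 0.99718263]), 'shot': 2}
isolator_box [(0.86, [0.54, 0.322, 0.078])]
isolator_grip [(0.62, [0.568, 0.314, 0.086])]
hasp_peg [(0.89, [0.479, 0.301, 0.084])]
hasp_pivot [(0.83, [0.535, 0.327, 0.075]), (0.65, [0.558, -0.002, 0.023])]
rail [(0.58, [0.559, -0.002, 0.027])]
slot_middle [(0.93, [0.559, -0.005, 0.025])]
stop_top [(0.83, [0.683, -0.023, 0.049])]
carrier_head [(0.84, [0.676, 0.157, 0.076]), (0.6, [0.557, -0.007, 0.081]), (0.58, [0.359, 0.11, 0.067])]
tray [(0.63, [0.575, -0.299, 0.005]), (0.3, [0.561, -0.005, 0.077])]
lens_box_centre [(0.5, [0.527, -0.25, 0.028])]
jar_centre [(0.94, [0.582, 0.084, 0.055])]
carton_centre [(0.7, [0.552, -0.103, 0.044]), (0.17, [0.555, -0.009, 0.082])]
```

View pics/scene1.png

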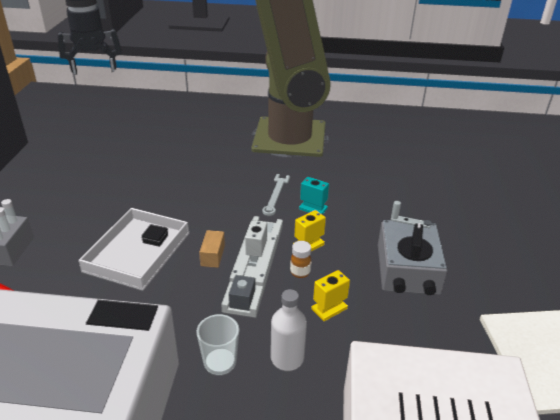

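View pics/side1.png

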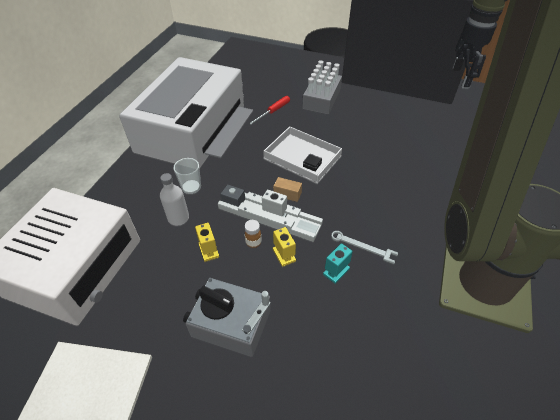

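```bash
python3 - <<'E'
from h import *
sS,S=pickle.load(open('pics/scene1.png.pkl','rb')); s2,D=pickle.load(open('pics/side1.png.pkl','rb'))
tcp=sS['position']; print('tcp',proj(S,tcp),proj(D,tcp),'base',proj(S,[0,0,0]),proj(D,[0,0,0]))
for n,p,f in (('S',S,'scene'),('D',D,'side')):
    boxes={'scene':[(195,160,450,330)],'side':[(170,120,360,360)]}[f]
    for b in boxes:
        x0,y0,x1,y1=b; im=p['image'][y0:y1,x0:x1]; sc=min(800/(x1-x0),600/(y1-y0)); print(f,sc)
        cv2.imwrite(f'pics/{f}_crop.png',cv2.resize(im,None,fx=sc,fy=sc,interpolation=cv2.INTER_CUBIC))
E
```

```text
tcp [95.40320608 76.18110065] [458.43897345  82.72263267] base [289.52015771 136.18194623] [484.59928082 283.13926409]
scene 3.1372549019607843
side 2.5
```

View pics/scene_crop.png

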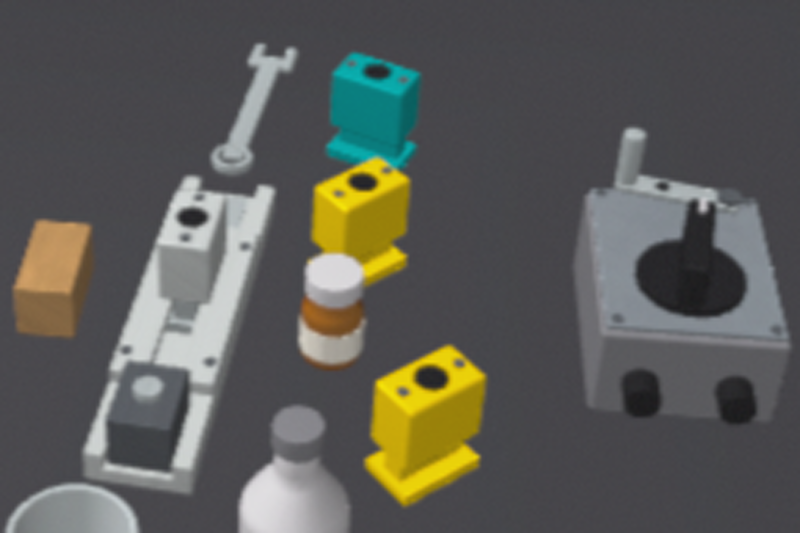

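View pics/side_crop.png

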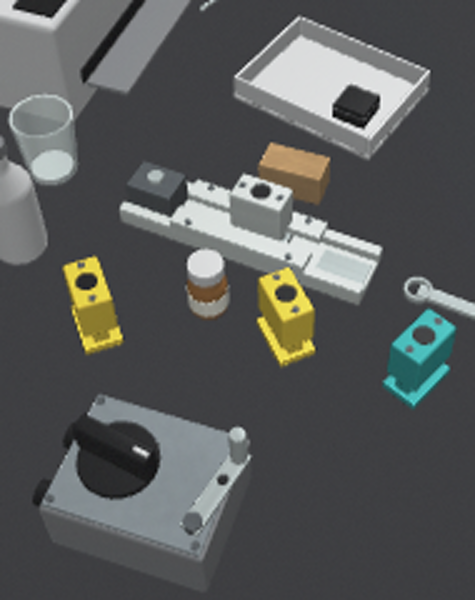

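```bash
python3 - <<'E'
from h import *
sS,S=pickle.load(open('pics/scene1.png.pkl','rb')); s2,D=pickle.load(open('pics/side1.png.pkl','rb'))
def f(n,z,a=None,b=None):
    o=[n]
    if a: o.append(np.round(ray(S,195+a[0]/3.1373,160+a[1]/3.1373,z)[:2],4))
    if b: o.append(np.round(ray(D,170+b[0]/2.5,120+b[1]/2.5,z)[:2],4))
    print(*o)
f('carrier top',.088,(193,217),(261,191))
f('stop top bolt',.052,(148,386),(156,177))
f('open +y outer',.022,(270,188),(360,301))
f('open -y outer',.022,(187,180),(380,247))
f('stop +y',.022,(190,490),(122,206))
f('lip open +y end',.032,(262,242),(311,267)) 
f('box front -y',.075,(590,190),(252,457))
f('box front +y',.075,(757,203),(207,562))
f('box back +y',.075,(787,340),(42,510))
f('box back -y',.075,(600,330),(98,395))
f('peg',.122,(634,134),(238,432))
f('disc',.083,(691,277),(118,460))
f('pivot',.086,(730,196),(192,520))
f('jar top',.072,(334,272),(206,264))
f('turq',.078,(377,71),(424,336))
f('yel',.078,(362,182),(286,293))
E
```

```text
carrier top [ 0.5672 -0.0217] [ 0.5626 -0.0222]
stop top bolt [ 0.6925 -0.0327] [ 0.6921 -0.0335]
open +y outer [0.4435 0.0188] [0.4331 0.0324]
open -y outer [ 0.4419 -0.0438] [ 0.4338 -0.045 ]
stop +y [0.747  0.0011] [ 0.7239 -0.0046]
lip open +y end [0.5193 0.0206] [0.4934 0.0143]
box front -y [0.485 0.246] [0.4645 0.2639]
box front +y [0.4846 0.3605] [0.4655 0.3638]
box back +y [0.6246 0.3615] [0.6125 0.3683]
box back -y [0.6303 0.2452] [0.6182 0.2525]
peg [0.4803 0.2696] [0.4739 0.2691]
disc [0.5804 0.305 ] [0.57   0.3088]
pivot [0.4938 0.3391] [0.4883 0.339 ]
jar top [0.5924 0.0749] [0.5852 0.0767]
turq [0.3601 0.0909] [0.3552 0.0922]
yel [0.5008 0.0876] [0.4955 0.0883]
```

```bash
cat >> h.py <<'E'
from scipy.spatial.transform import Rotation as Ro
def goto(x,y,z,psi=None):
    "print shift in tool axes cm and turn units for target TCP and tool-x world yaw (deg)"
    s=env.state(); R=Ro.from_quat(s['eef_rot']).as_matrix()
    d=R.T@(np.array([x,y,z])-s['position'])*100
    p=np.degrees(np.arctan2(R[1,0],R[0,0]))
    print('t',round(s['t'],2),'pos',np.round(s['position'],4),'psi',round(p,2),'gap',round(s['finger_gap'],3),'F',np.round(s['force'],1),'q',np.round(s['joints'],2), 'tilt',np.round(R[2],3))
    t=0 if psi is None else ((p-psi+180)%360-180)/5
    print('shift cm',np.round(d,2),'turn',round(t,2), 'rows>=',max(np.linalg.norm(d)/4.17,abs(t)*5/7.16))
def wproj(s,p,X):
    R=Ro.from_quat(s['eef_rot']).as_matrix(); T=np.eye(4);T[:3,:3]=R;T[:3,3]=s['position']
    c=np.linalg.inv(T@np.array(p['mount']))@np.append(X,1); c=c[:3]
    th=np.arctan2(np.hypot(c[0],c[1]),c[2]); r=p['fx']*th; n=np.hypot(c[0],c[1]); return np.array([p['cx']+r*c[0]/n,p['cy']+r*c[1]/n])
def wray(s,p,u,v,z):
    R=Ro.from_quat(s['eef_rot']).as_matrix(); T=np.eye(4);T[:3,:3]=R;T[:3,3]=s['position']; M=T@np.array(p['mount'])
    a=np.array([u-p['cx'],v-p['cy']])/p['fx']; th=np.linalg.norm(a); d=np.array([*(a/th*np.sin(th)),np.cos(th)]) if th>0 else np.array([0,0,1.])
    d=M[:3,:3]@d; o=M[:3,3]; return o+d*(z-o[2])/d[2]
def wworld(s,p,c):
    R=Ro.from_quat(s['eef_rot']).as_matrix(); T=np.eye(4);T[:3,:3]=R;T[:3,3]=s['position']
    return (T@np.array(p['mount'])@np.append(c,1))[:3]
E
python3 - <<'E'
from h import *
goto(.53,.30,.26,174)
p=snapshot('wrist'); print({k:v for k,v in p.items() if k!='image'})
E
```

```text
t 1.3 pos [ 0.172  -0.496   0.2313] psi 19.13 gap 0.996 F [-0.7 -0.7 -0.6] q [-1.24  0.26 -0.14  1.17  0.    1.57] tilt [ 0. -0. -1.]
shift cm [ 59.9  -63.48  -2.87] turn -30.97 rows>= 21.630195465085876
{'fx': 325.19226210127806, 'fy': 325.19226210127806, 'cx': 278.76088267400576, 'cy': 212.83638088605176, 'mount': array([[-4.66436388e-04, -9.60194720e-01, -2.79331133e-01,
         7.03985639e-02],
       [ 9.99999747e-01, -5.97980126e-04,  3.85710996e-04,
        -6.87664478e-04],
       [-5.37392128e-04, -2.79330883e-01,  9.60194756e-01,
        -1.42650143e-01],
       [ 0.00000000e+00,  0.00000000e+00,  0.00000000e+00,
         1.00000000e+00]]), 'shot': 3}
```

>>> send_rows:
  motion: [3,-3.2,-0.2,-1,8.5,6,-6.4,-0.4,-2,8.5,9,-9.6,-0.6,-3,8.5,12,-12.8,-0.8,-4,8.5,15,-16,-1,-5,8.5,18,-19.2,-1.2,-6,8.5,21,-22.4,-1.4,-7,8.5,24,-25.6,-1.6,-8,8.5,27,-28.8,-1.8,-9,8.5,30,-32,-2,-10,8.5]

```text
t: 2.18
position: [0.3418, -0.114, 0.2508]
eef_rot: [0.822, 0.569, 0.0, 0.001]
force: [0.8, -0.7, -0.7]
finger_gap: 0.993
```

```bash
python3 - <<'E'
from h import *
goto(.53,.30,.26,174)
E
```

```text
t 2.18 pos [ 0.3418 -0.114   0.2508] psi 69.34 gap 0.993 F [ 0.8 -0.7 -0.7] q [-0.32 -0.03 -0.43  1.17 -0.    1.61] tilt [-0.     0.001 -1.   ]
shift cm [45.38  3.   -0.92] turn -20.93 rows>= 14.61703432678301
```

>>> send_rows:
  motion: [4,0.3,-0.1,-1.4,8.5,8,0.6,-0.2,-2.8,8.5,12,0.9,-0.3,-4.2,8.5,16,1.2,-0.4,-5.6,8.5,20,1.5,-0.5,-7,8.5,24,1.8,-0.6,-8.4,8.5,28,2,-0.7,-9.8,8.5,32,2.3,-0.8,-11.2,8.5,36,2.5,-0.9,-12.6,8.5,40,2.7,-0.9,-14,8.5,43,2.9,-0.9,-15.4,8.5,45.4,3,-0.9,-16.8,8.5]

```text
t: 3.18
position: [0.5309, 0.3031, 0.2592]
eef_rot: [0.227, 0.974, 0.0, 0.001]
force: [0.3, -0.6, -0.3]
finger_gap: 0.999
```

```bash
python3 - <<'E'
from h import *
goto(.53,.30,.26,174)
s,p=shot('wrist','w1.png')
for t in ['isolator_box','isolator_grip','hasp_peg','hasp_pivot']:
    print(t,[(round(d['score'],2),np.round(wworld(s,p,d['position']),3).tolist()) for d in search_frame(p,t)[:3]])
E
```

```text
t 3.18 pos [0.5309 0.3031 0.2592] psi 153.79 gap 0.999 F [ 0.3 -0.6 -0.3] q [ 0.52  0.4   0.15  1.31 -0.    0.98] tilt [-0.001  0.001 -1.   ]
shift cm [-0.06 -0.32 -0.08] turn -4.04 rows>= 2.8227122242509637
isolator_box [(0.96, [0.538, 0.308, 0.074]), (0.51, [0.567, 0.078, 0.043])]
isolator_grip [(0.79, [0.567, 0.31, 0.087]), (0.5, [0.69, -0.052, 0.051])]
hasp_peg [(0.87, [0.482, 0.3, 0.083]), (0.35, [0.569, 0.31, 0.079])]
hasp_pivot [(0.86, [0.539, 0.306, 0.076])]
```

View pics/w1.png

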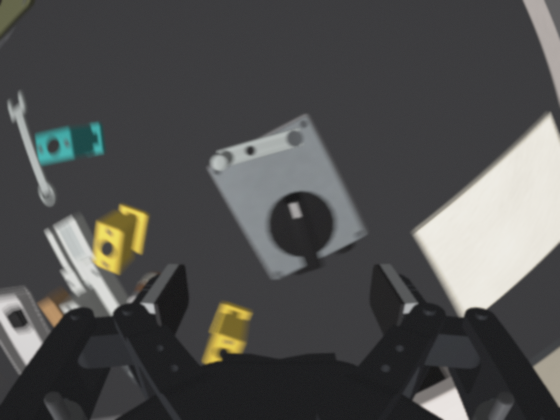

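```bash
python3 - <<'E'
from h import *
s,p=pickle.load(open('pics/w1.png.pkl','rb'))
im=p['image'][95:295,190:390]; cv2.imwrite('pics/w1c.png',cv2.resize(im,None,fx=3,fy=3,interpolation=cv2.INTER_CUBIC))
E
```

```text
(no output)
```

View pics/w1c.png

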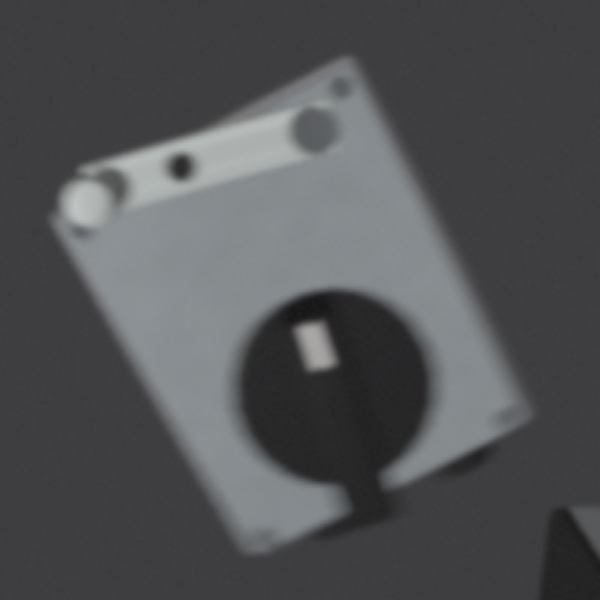

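```bash
python3 - <<'E'
from h import *
s,p=pickle.load(open('pics/w1.png.pkl','rb'))
g=lambda u,v,z: wray(s,p,190+u/3,95+v/3,z)
C=[g(52,216,.075),g(353,60,.075),g(533,415,.075),g(245,552,.075)]
for c in C: print(np.round(c,4))
print('cent',np.mean(C,0)); f=C[1]-C[0];b=C[2]-C[3]; l=C[3]-C[0]; r=C[2]-C[1]
print([np.degrees(np.arctan2(v[1],v[0])) for v in (f,b,l,r)],[np.linalg.norm(v) for v in (f,b,l,r)])
pe=g(86,204,.122);pv=g(315,131,.085);d=g(335,387,.083)
print('peg',pe,'piv',pv,np.linalg.norm((pe-pv)[:2]),'dir',np.degrees(np.arctan2(*(pe-pv)[1::-1])),'disc',d)
a=g(310,324,.117);bb=g(322,369,.117);e=g(372,515,.117)
print('bar',a,bb,e,np.degrees(np.arctan2(*(bb-a)[1::-1])),np.degrees(np.arctan2(*(e-a)[1::-1])))
E
```

```text
[0.4755 0.2485 0.075 ]
[0.4739 0.3632 0.075 ]
[0.616  0.3697 0.075 ]
[0.6182 0.2511 0.075 ]
cent [0.54592214 0.30813953 0.075     ]
[np.float64(90.77809566687942), np.float64(91.07995690364166), np.float64(1.0319728073390995), np.float64(2.655851626307363)] [np.float64(0.1146208556558025), np.float64(0.11865006409682761), np.float64(0.14277111564559317), np.float64(0.14222098327033933)]
peg [0.47578834 0.2717174  0.122     ] piv [0.48923556 0.34116038 0.085     ] 0.07073298316467815 dir -100.95934016029928 disc [0.57112631 0.30966542 0.083     ]
bar [0.53851755 0.3140594  0.117     ] [0.55296256 0.31123281 0.117     ] [0.60500708 0.30475946 0.117     ] -11.071685073424693 -7.962343207606394
```

```bash
python3 - <<'E'
from h import *
goto(.5715,.3095,.09,171.5)
E
```

```text
t 3.43 pos [0.5295 0.2997 0.2595] psi 153.28 gap 0.997 F [0.2 0.6 0.1] q [ 0.52  0.4   0.14  1.31 -0.    0.98] tilt [-0.001 -0.001 -1.   ]
shift cm [-3.29  2.78 16.95] turn -3.64 rows>= 4.193921942262305
```

>>> send_rows:
  motion: [-1.1,0.9,2,-1.2,8.5,-2.2,1.8,5,-2.4,8.5,-3.3,2.8,8,-3.6,8.5,-3.3,2.8,10,-3.6,8.5,-3.3,2.8,12,-3.6,8.5,-3.3,2.8,14,-3.6,8.5,-3.3,2.8,15.5,-3.6,8.5,-3.3,2.8,16.9,-3.6,8.5,-3.3,2.8,16.9,-3.6,8.5]

```text
t: 4.18
position: [0.5692, 0.3068, 0.0879]
eef_rot: [0.077, 0.997, -0.002, -0.002]
force: [-0.1, -0.2, 0.1]
finger_gap: 0.995
```

```bash
python3 - <<'E'
from h import *
goto(.5715,.3095,.09,171.5)
s,p=shot('wrist','w2.png')
E
```

```text
t 4.18 pos [0.5692 0.3068 0.0879] psi 171.13 gap 0.995 F [-0.1 -0.2  0.1] q [ 0.5   0.55 -0.06  0.97 -0.    0.65] tilt [ 0.004 -0.005 -1.   ]
shift cm [-0.19  0.3  -0.22] turn -0.07 rows>= 0.10018961603685948
```

View pics/w2.png

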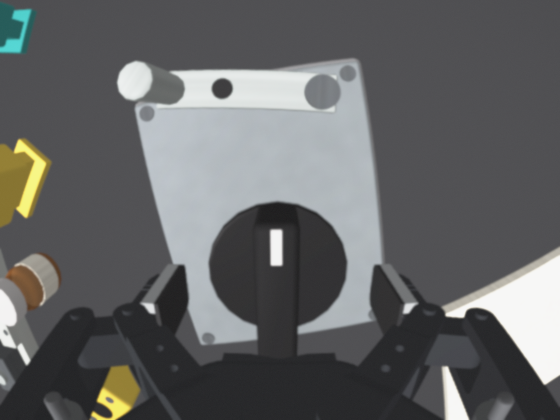

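>>> send_rows:
  motion: [-0.1,0.1,-0.2,0,1.5,-0.1,0.1,-0.2,0,1.5,-0.1,0.1,-0.2,0,1.5,-0.1,0.1,-0.2,0,1.5,-0.1,0.1,-0.2,0,1.5,-0.1,0.1,-0.2,0,1.5,-0.1,0.1,-0.2,0,1.5,-0.1,0.1,-0.2,0,1.5]
  grip_force: 50

```text
t: 4.9
position: [0.5712, 0.3057, 0.0926]
eef_rot: [0.078, 0.997, -0.004, -0.001]
force: [-1.4, -8.2, 6.8]
finger_gap: 0.198
```

```bash
python3 - <<'E'
from h import *
goto(.5715,.3095,.09,91)
E
```

```text
t 4.9 pos [0.5712 0.3057 0.0926] psi 171.09 gap 0.198 F [-1.4 -8.2  6.8] q [ 0.49  0.55 -0.05  0.98 -0.01  0.65] tilt [ 0.001 -0.009 -1.   ]
shift cm [0.03 0.39 0.26] turn 16.02 rows>= 11.185985351372874
```

>>> send_rows:
  motion: [0,0.05,0,1.3,1.5,0,0.05,0,2.6,1.5,0,0.05,0,3.9,1.5,0,0.05,0,5.2,1.5,0,0.05,0,6.5,1.5,0,0.05,0,7.8,1.5,0,0.05,0,9.1,1.5,0,0.05,0,10.4,1.5,0,0.05,0,11.7,1.5,0,0.05,0,13,1.5,0,0.05,0,14.3,1.5,0,0.05,0,15.4,1.5]

```text
t: 5.9
position: [0.5722, 0.3066, 0.0927]
eef_rot: [0.683, 0.73, -0.003, 0.002]
force: [2.8, 0.4, -1.3]
finger_gap: 0.202
```

```bash
python3 - <<'E'
from h import *
goto(.5715,.3095,.09,91)
E
```

```text
t 5.9 pos [0.5722 0.3066 0.0927] psi 93.8 gap 0.202 F [ 2.8  0.4 -1.3] q [ 0.49  0.55 -0.04  0.98 -0.01  2.  ] tilt [-0.007 -0.001 -1.   ]
shift cm [ 0.29 -0.06  0.26] turn 0.56 rows>= 0.39126789148886937
```

>>> send_rows:
  motion: [0,0,0,0.5,1.5,0,0,0,0.9,1.5,0,0,0,1.1,1.5,0,0,0,1.1,1.5]

```text
t: 6.23
position: [0.5723, 0.3067, 0.0927]
eef_rot: [0.716, 0.698, -0.003, 0.003]
force: [2.4, -1.8, -0.2]
finger_gap: 0.2
```

```bash
python3 - <<'E'
from h import *
goto(.5715,.3095,.09,91); print(env.state()['ft_torque'])
shot('scene','s2.png'); shot('wrist','w3.png')
E
```

```text
t 6.23 pos [0.5723 0.3067 0.0927] psi 88.48 gap 0.2 F [ 2.4 -1.8 -0.2] q [ 0.5   0.55 -0.04  0.98 -0.01  2.09] tilt [-0.008 -0.    -1.   ]
shift cm [ 0.28 -0.09  0.27] turn -0.5 rows>= 0.352487518336174
[ 0.02452021 -0.00169064  1.63411043]
```

View pics/w3.png

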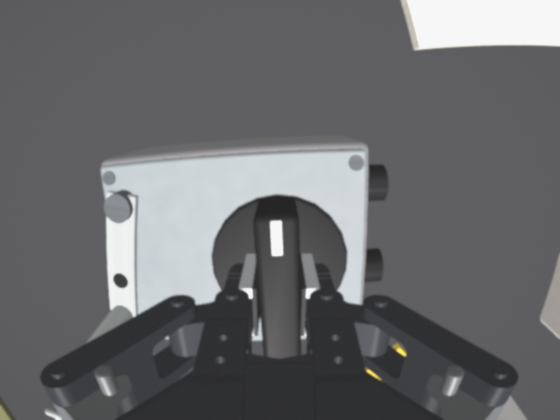

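>>> send_rows:
  motion: [0,0,0,-0.4,1.5,0,0,0,-0.4,4,0,0,0,-0.4,6,0,0,0,-0.4,8,0,0,0,-0.4,8.5,0,0,-4,-0.4,8.5,0,0,-8,-0.4,8.5,0,0,-11,-0.4,8.5]

```text
t: 7.0
position: [0.5726, 0.3077, 0.2053]
eef_rot: [0.705, 0.71, -0.002, 0.003]
force: [1.2, 0.6, 0.2]
finger_gap: 1.002
```

```bash
python3 - <<'E'
from h import *
goto(.476,.271,.19,82)
s,p=shot('wrist','w4.png')
E
```

```text
t 7.0 pos [0.5726 0.3077 0.2053] psi 90.39 gap 1.002 F [1.2 0.6 0.2] q [ 0.5   0.49  0.15  1.23 -0.01  2.06] tilt [-0.007  0.001 -1.   ]
shift cm [-3.59 -9.69  1.55] turn 1.68 rows>= 2.5048477544178445
```

View pics/w4.png

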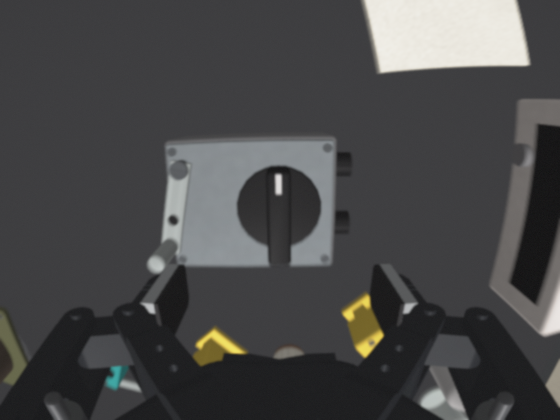

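```bash
python3 - <<'E'
from h import *
s,p=pickle.load(open('pics/w4.png.pkl','rb'))
print('peg',wray(s,p,157,264,.122),'piv',wray(s,p,179,170,.085),'disc',wray(s,p,279,206,.083))
goto(.476,.271,.19,82)
E
```

```text
peg [0.47404718 0.26903381 0.122     ] piv [0.48789809 0.33870648 0.085     ] disc [0.57217144 0.3070831  0.083     ]
t 7.05 pos [0.5755 0.3093 0.2121] psi 90.4 gap 0.992 F [0.5 0.7 4.7] q [ 0.5   0.49  0.16  1.24 -0.01  2.06] tilt [-0.002  0.01  -1.   ]
shift cm [ -3.76 -10.     2.11] turn 1.68 rows>= 2.6120344213949838
```

>>> send_rows:
  motion: [-1.3,-3.4,0.5,0.5,8.5,-2.6,-6.8,1,1,8.5,-4,-10.2,2,1.6,8.5,-4,-10.2,5,1.6,8.5,-4,-10.2,7,1.6,8.5,-4,-10.2,7,1.6,8.5]

```text
t: 7.55
position: [0.4711, 0.2667, 0.1377]
eef_rot: [0.753, 0.658, 0.0, 0.003]
force: [-0.8, -0.1, -0.5]
finger_gap: 0.997
```

```bash
python3 - <<'E'
from h import *
goto(.474,.269,.092,82)
s,p=shot('wrist','w5.png')
E
```

```text
t 7.55 pos [0.4711 0.2667 0.1377] psi 82.37 gap 0.997 F [-0.8 -0.1 -0.5] q [ 0.52  0.34 -0.27  0.95 -0.01  2.22] tilt [-0.004  0.005 -1.   ]
shift cm [0.28 0.23 4.57] turn 0.07 rows>= 1.0994012991281505
```

View pics/w5.png

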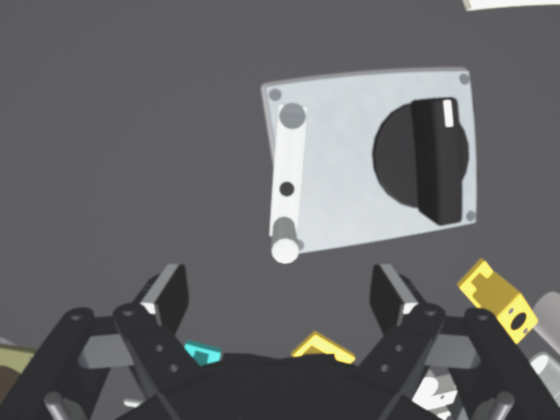

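Peg top is at (285,250), nearly centred between the jaws. Go down and close on it.

>>> send_rows:
  motion: [0.2,0.2,2,0,8.5,0.2,0.2,4.5,0,8.5,0.2,0.2,4.5,0,8.5,0.2,0.2,4.5,0,1,0.2,0.2,4.5,0,1,0.2,0.2,4.5,0,1,0.2,0.2,4.5,0,1,0.2,0.2,4.5,0,1,0.2,0.2,4.5,0,1,0.2,0.2,4.5,0,1]
  grip_force: 30

```text
t: 8.43
position: [0.4757, 0.2693, 0.0955]
eef_rot: [0.753, 0.658, 0.002, 0.004]
force: [-1.1, -0.1, 5.1]
finger_gap: 0.161
```

```bash
python3 - <<'E'
from h import *
goto(.474,.269,.092,82)
s=env.state();R=Ro.from_quat(s['eef_rot']).as_matrix()
piv=np.array([.4885,.339]); p0=s['position'][:2]; v=p0-piv; print(v,np.linalg.norm(v),np.degrees(np.arctan2(v[1],v[0])))
a0=np.arctan2(v[1],v[0])
for k in range(1,13):
    a=a0-np.radians(81)*k/12; q=piv+.07*np.array([np.cos(a),np.sin(a)])-p0
    print(k,np.round(R.T[:2,:2]@q*100,2))
E
```

```text
t 8.43 pos [0.4757 0.2693 0.0955] psi 82.37 gap 0.161 F [-1.1 -0.1  5.1] q [ 0.52  0.39 -0.33  0.85 -0.01  2.22] tilt [-0.002  0.008 -1.   ]
shift cm [-0.06 -0.16  0.35] turn 0.07 rows>= 0.09342619320037075
[-0.01284393 -0.06965532] 0.07082958582370649 -100.44756792215705
1 [ 0.17 -0.82]
2 [ 0.36 -1.62]
3 [ 0.63 -2.39]
4 [ 1.   -3.13]
5 [ 1.45 -3.82]
6 [ 1.98 -4.45]
7 [ 2.58 -5.02]
8 [ 3.24 -5.51]
9 [ 3.96 -5.92]
10 [ 4.72 -6.24]
11 [ 5.51 -6.47]
12 [ 6.32 -6.61]
```

>>> send_rows:
  motion: [0.2,-0.8,0,0.3,1,0.35,-1.6,0,0.6,1,0.65,-2.4,0,0.9,1,1,-3.1,0,1.2,1,1.45,-3.8,0,1.5,1,2,-4.45,0,1.8,1,2.6,-5,0,2.1,1,3.25,-5.5,0,2.4,1,3.95,-5.9,0,2.7,1,4.7,-6.25,0,3,1,5.5,-6.5,0,3,1,6.2,-6.6,0,3,1]

```text
t: 9.43
position: [0.4174, 0.3347, 0.0949]
eef_rot: [0.832, 0.554, -0.001, 0.008]
force: [-0.2, -25.3, 18.4]
finger_gap: 0.163
```

>>> send_rows:
  motion: [0,0,0,0,1,0,0,0,0,1]

```text
t: 9.6
position: [0.4176, 0.3341, 0.0953]
eef_rot: [0.832, 0.554, -0.001, 0.009]
force: [-0.8, -4.0, 5.8]
finger_gap: 0.165
```

```bash
python3 - <<'E'
from h import *
goto(.419,.338,.092,82)
s,p=shot('wrist','w6.png')
E
```

```text
t 9.6 pos [0.4176 0.3341 0.0953] psi 67.31 gap 0.165 F [-0.8 -4.   5.8] q [ 0.69  0.37 -0.35  0.85 -0.02  2.65] tilt [-0.011  0.014 -1.   ]
shift cm [ 0.42 -0.02  0.32] turn -2.94 rows>= 2.0510436767545
```

View pics/w6.png

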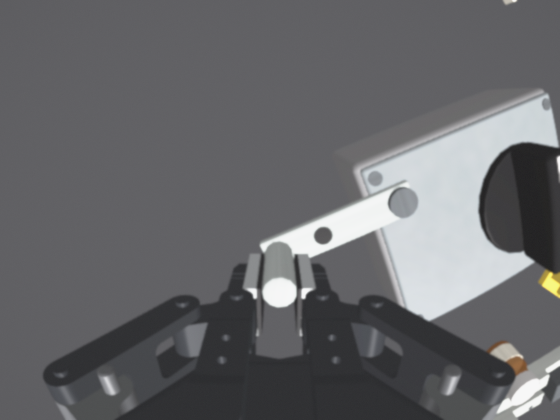

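>>> send_rows:
  motion: [0,0,0,0,4,0,0,0,0,6,0,0,0,0,8.5,0,0,0,0,8.5,0,0,0,0,8.5,0,0,-4,0,8.5,0,0,-8,0,8.5,0,0,-12,0,8.5,0,0,-15,0,8.5]

```text
t: 10.4
position: [0.4167, 0.337, 0.2484]
eef_rot: [0.832, 0.554, 0.001, 0.009]
force: [1.2, 0.8, -0.3]
finger_gap: 0.996
```

```bash
python3 - <<'E'
from h import *
goto(.52,-.015,.27,175)
s,p=shot('wrist','w7.png')
E
```

```text
t 10.4 pos [0.4167 0.337  0.2484] psi 67.31 gap 0.996 F [ 1.2  0.8 -0.3] q [ 0.69  0.27 -0.08  1.22 -0.02  2.66] tilt [-0.008  0.015 -1.   ]
shift cm [-28.51  23.14  -1.58] turn -21.54 rows>= 15.040247374943712
```

View pics/w7.png

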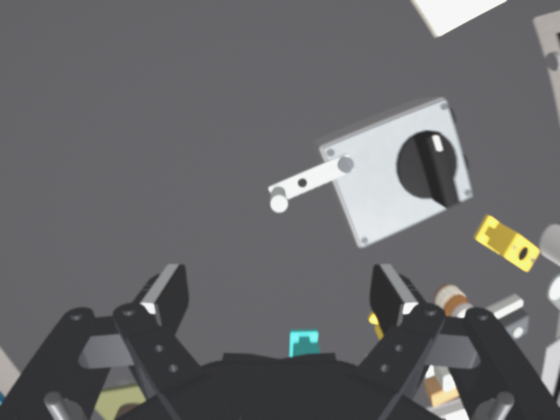

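>>> send_rows:
  motion: [-2.4,1.9,-0.5,-1.4,8.5,-4.8,3.9,-1,-2.8,8.5,-7.2,5.8,-1.6,-4.2,8.5,-9.6,7.7,-1.6,-5.6,8.5,-12,9.6,-1.6,-7,8.5,-14.4,11.6,-1.6,-8.4,8.5,-16.8,13.5,-1.6,-9.8,8.5,-19.2,15.4,-1.6,-11.2,8.5,-21.6,17.4,-1.6,-12.6,8.5,-24,19.3,-1.6,-14,8.5,-26.4,21.2,-1.6,-15.4,8.5,-28.5,23.1,-1.6,-16.8,8.5]

```text
t: 11.45
position: [0.5219, -0.0146, 0.2742]
eef_rot: [0.245, 0.969, -0.001, 0.01]
force: [-0.2, 1.1, -0.3]
finger_gap: 0.996
```

>>> send_rows:
  motion: [0,0,0,-1.4,8.5,0,0,0,-2.8,8.5,0,0,0,-4.1,8.5,0,0,0,-4.8,8.5,0,0,0,-4.8,8.5]

```text
t: 11.87
position: [0.5218, -0.0147, 0.2737]
eef_rot: [0.038, 0.999, -0.003, 0.009]
force: [-0.5, 0.3, -0.4]
finger_gap: 0.995
```

```bash
python3 - <<'E'
from h import *
goto(.52,-.015,.27,175)
s,p=shot('wrist','w8.png')
for t in ['carrier_head','stop_top','jar_centre','carton_centre','rail']:
    print(t,[(round(d['score'],2),np.round(wworld(s,p,d['position']),3).tolist()) for d in search_frame(p,t)[:4]])
E
```

```text
t 11.87 pos [ 0.5218 -0.0147  0.2737] psi 175.66 gap 0.995 F [-0.5  0.3 -0.4] q [-0.02  0.23 -0.07  1.25 -0.01  0.05] tilt [-0.018 -0.006 -1.   ]
shift cm [ 0.19 -0.04  0.37] turn 0.13 rows>= 0.09946123336662802
carrier_head [(0.89, [0.496, 0.081, 0.077]), (0.85, [0.659, 0.149, 0.05]), (0.84, [0.365, 0.088, 0.078]), (0.77, [0.557, -0.021, 0.089])]
stop_top [(0.92, [0.683, -0.041, 0.049])]
jar_centre [(0.77, [0.576, 0.072, 0.072])]
carton_centre [(0.96, [0.552, -0.116, 0.045])]
rail [(0.65, [0.535, -0.027, 0.03]), (0.61, [0.535, 0.277, 0.076])]
```

View pics/w8.png

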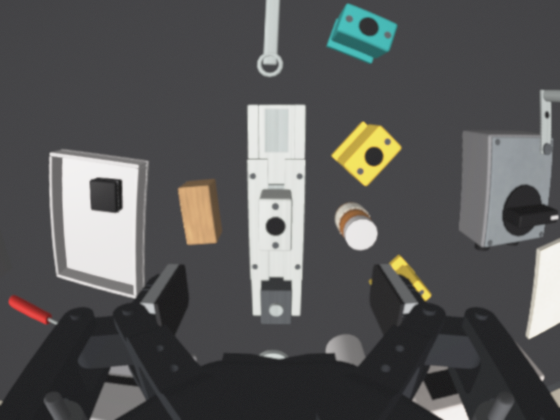

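```bash
python3 - <<'E'
from h import *
s,p=pickle.load(open('pics/w8.png.pkl','rb'))
im=p['image'][95:335,40:440]; cv2.imwrite('pics/w8c.png',cv2.resize(im,None,fx=2,fy=2,interpolation=cv2.INTER_CUBIC))
im=p['image'][95:330,220:330]; cv2.imwrite('pics/w8d.png',cv2.resize(im,None,fx=2.5,fy=2.5,interpolation=cv2.INTER_CUBIC))
E
```

```text
(no output)
```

View pics/w8d.png

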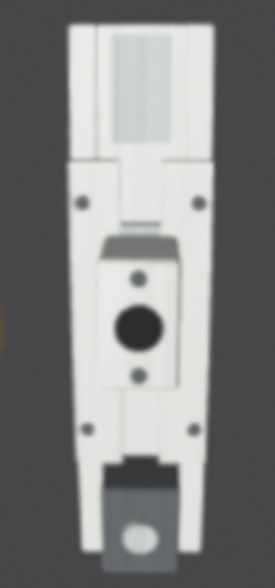

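View pics/w8c.png

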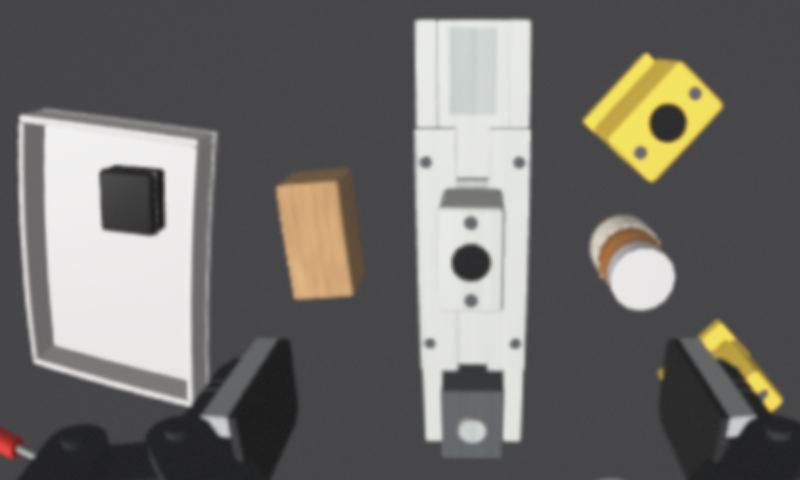

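```bash
python3 - <<'E'
from h import *
s,p=pickle.load(open('pics/w8.png.pkl','rb'))
g=lambda u,v,z: wray(s,p,220+u/2.5,95+v/2.5,z)
h=lambda u,v,z: wray(s,p,40+u/2,95+v/2,z)
c=g(139,327,.088); print('carrier',c)
S=[g(82,203,.032),g(199,203,.032),g(87,429,.032),g(194,429,.032)]
print(np.round(S,4)); m0=(S[0]+S[1])/2;m1=(S[2]+S[3])/2; print('screw mid',(m0+m1)/2,np.degrees(np.arctan2(*(m1-m0)[1::-1])))
print('ends',g(68,25,.022),g(214,25,.022),'lip',g(68,160,.032),g(214,160,.032),'stop',g(140,538,.052))
d=S[0]-S[2];e=S[1]-S[3];print(np.degrees(np.arctan2(d[1],d[0])),np.degrees(np.arctan2(e[1],e[0])))
print('tray corners',h(20,115,.034),h(217,133,.034),h(192,403,.034),h(35,360,.034))
print('lens',h(129,197,.029),'corners',h(101,168,.029),h(155,170,.029),h(158,234,.029),h(104,228,.029))
print('carton',h(318,240,.042),'jar',h(642,279,.072), 'yel',h(668,122,.078))
goto(c[0],c[1],.06,175)
E
```

```text
carrier [ 0.56304217 -0.02205747  0.088     ]
[[ 5.179e-01 -4.680e-02  3.200e-02]
 [ 5.222e-01  9.100e-03  3.200e-02]
 [ 6.375e-01 -5.630e-02  3.200e-02]
 [ 6.416e-01 -2.000e-04  3.200e-02]]
screw mid [ 0.57980048 -0.0235663   0.032     ] -4.509863764478949
ends [ 0.43226941 -0.04682967  0.022     ] [0.43769126 0.02248865 0.022     ] lip [ 0.49658331 -0.05155064  0.032     ] [0.50185779 0.01754161 0.032     ] stop [ 0.69499794 -0.03267572  0.052     ]
175.45348668508356 175.52684750759505
tray corners [ 0.45272497 -0.33418545  0.034     ] [ 0.4866086  -0.17610462  0.034     ] [ 0.67887616 -0.23951745  0.034     ] [ 0.64325684 -0.38136987  0.034     ]
lens [ 0.52209338 -0.25302775  0.029     ] corners [ 0.49973239 -0.2719892   0.029     ] [ 0.50595932 -0.22826439  0.029     ] [ 0.54974038 -0.23546497  0.029     ] [ 0.54199741 -0.27975845  0.029     ]
carton [ 0.55850944 -0.11702702  0.042     ] jar [0.58686911 0.074448   0.072     ] yel [0.49619719 0.08827281 0.078     ]
t 12.17 pos [ 0.5218 -0.0144  0.2741] psi 175.6 gap 0.997 F [-0.3  0.1  0.1] q [-0.02  0.23 -0.07  1.25 -0.01  0.05] tilt [-0.018 -0.006 -1.   ]
shift cm [-3.77 -0.32 21.49] turn 0.12 rows>= 5.231886031577716
```

>>> send_rows:
  motion: [-1,-0.1,3,0,6,-2,-0.2,6,0,6,-3,-0.3,9,0,6,-3.8,-0.3,12,0,6,-3.8,-0.3,14,0,6,-3.8,-0.3,15.5,0,6,-3.8,-0.3,15.5,0,6,-3.8,-0.3,15.5,0,6]

```text
t: 12.83
position: [0.5615, -0.0213, 0.1192]
eef_rot: [0.039, 0.999, -0.003, 0.008]
force: [0.5, 1.2, 0.8]
finger_gap: 0.706
```

```bash
python3 - <<'E'
from h import *
goto(.563,-.022,.046,175.5)
s,p=shot('wrist','w9.png')
E
```

```text
t 12.83 pos [ 0.5615 -0.0213  0.1192] psi 175.59 gap 0.706 F [0.5 1.2 0.8] q [-0.03  0.38 -0.27  0.91 -0.01  0.04] tilt [-0.016 -0.006 -1.   ]
shift cm [-0.03 -0.01  7.32] turn 0.02 rows>= 1.756068970204681
```

View pics/w9.png

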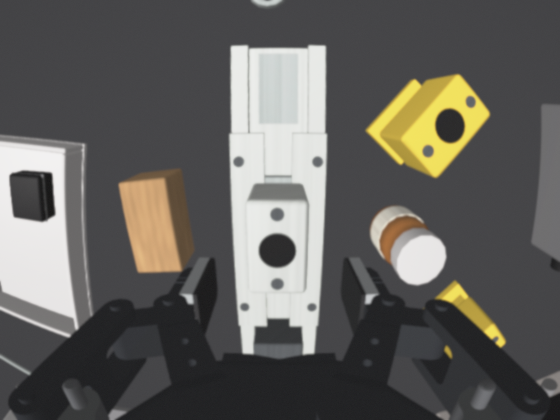

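>>> send_rows:
  motion: [0,0,2.5,0,6,0,0,5,0,6,0,0,7.2,0,6,0,0,7.2,0,6,0,0,7.2,0,3.2,0,0,7.2,0,3.2,0,0,7.2,0,3.2,0,0,7.2,0,3.2,0,0,7.2,0,3.2,0,0,7.2,0,3.2]
  grip_force: 60

```text
t: 13.72
position: [0.5658, -0.022, 0.0507]
eef_rot: [0.039, 0.999, -0.003, 0.011]
force: [-0.8, -0.2, 7.8]
finger_gap: 0.417
```

```bash
python3 - <<'E'
from h import *
goto(.563-.0967,-.022+.0076,.046,175.5)
E
```

```text
t 13.72 pos [ 0.5658 -0.022   0.0507] psi 175.59 gap 0.417 F [-0.8 -0.2  7.8] q [-0.04  0.45 -0.36  0.74 -0.01  0.04] tilt [-0.023 -0.006 -1.   ]
shift cm [ 9.99 -0.    0.24] turn 0.02 rows>= 2.395962277390028
```

>>> send_rows:
  motion: [1,0,0,0,3.2,2,0,-0.05,0,3.2,3,0,-0.05,0,3.2,4,0,-0.1,0,3.2,5,0,-0.1,0,3.2,6,0,-0.1,0,3.2,7,0,-0.15,0,3.2,8,0,-0.15,0,3.2,9,0,-0.2,0,3.2,9.8,0,-0.2,0,3.2,9.8,0,-0.2,0,3.2]

```text
t: 14.63
position: [0.4658, -0.0143, 0.0506]
eef_rot: [0.038, 0.999, -0.003, 0.011]
force: [-3.5, -0.3, 7.9]
finger_gap: 0.416
```

```bash
python3 - <<'E'
from h import *
goto(.563-.0967,-.022+.0076,.046,175.5)
s,p=shot('side','d10.png')
s,p=shot('wrist','w10.png')
E
```

```text
t 14.63 pos [ 0.4658 -0.0143  0.0506] psi 175.6 gap 0.416 F [-3.5 -0.3  7.9] q [-0.03  0.31 -0.6   0.64 -0.01  0.05] tilt [-0.022 -0.005 -1.   ]
shift cm [-0.04 -0.    0.46] turn 0.02 rows>= 0.11133405084841194
```

View pics/w10.png

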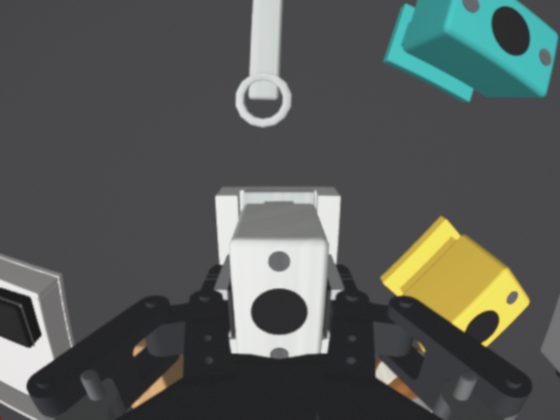

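View pics/d10.png

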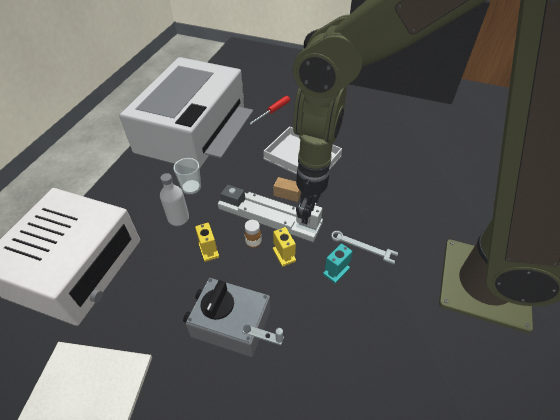

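```bash
python3 - <<'E'
from h import *
s,p=pickle.load(open('pics/w10.png.pkl','rb'))
c=wray(s,p,279,312,.088); a=np.radians(-4.5); d=(c-[.5797,-.0235,0])[:2]
print(c, d@[np.cos(a),np.sin(a)], d@[-np.sin(a),np.cos(a)])
e=[wray(s,p,u,188,.022) for u in (217,340)]; print('rail end',e)
for x in e: d=(x-[.5797,-.0235,0])[:2]; print(d@[np.cos(a),np.sin(a)])
E
```

```text
[ 0.46386265 -0.0134931   0.088     ] -0.1162653944788335 0.000887559667745916
rail end [array([ 0.42812563, -0.04482709,  0.022     ]), array([0.43318556, 0.02160365, 0.022     ])]
-0.1494338110057552
-0.14960157607032795
```

>>> send_rows:
  motion: [0.2,0,0,0,3.2,0.2,0,0,0,3.2,0.2,0,-0.5,0,3.2,0.2,0,-1,0,3.2,0.2,0,-1.5,0,3.2]

```text
t: 15.15
position: [0.4628, -0.014, 0.0654]
eef_rot: [0.038, 0.999, -0.003, 0.009]
force: [-0.6, -0.9, -3.2]
finger_gap: 0.418
```

```bash
python3 - <<'E'
from h import *
goto(.563-.0967,-.022+.0076,.15,175.5)
E
```

```text
t 15.15 pos [ 0.4628 -0.014   0.0654] psi 175.6 gap 0.418 F [-0.6 -0.9 -3.2] q [-0.03  0.29 -0.58  0.68 -0.01  0.05] tilt [-0.018 -0.006 -1.   ]
shift cm [-0.51 -0.06 -8.45] turn 0.02 rows>= 2.0308177278141524
```

```bash
python3 - <<'E'
from h import *
goto(.58,-.285,.24,167)
E
```

```text
t 15.15 pos [ 0.4628 -0.014   0.0654] psi 175.6 gap 0.418 F [-0.6 -0.9 -3.2] q [-0.03  0.29 -0.58  0.68 -0.01  0.05] tilt [-0.018 -0.006 -1.   ]
shift cm [-14.08 -26.21 -17.06] turn 1.72 rows>= 8.225570395897968
```

>>> send_rows:
  motion: [0,0,-3,0,3.2,0,0,-6.5,0,3.2,0,0,-10,0,3.2,-1,-2,-13,0.2,3.2,-2.5,-5,-15,0.4,3.2,-4,-8,-17,0.6,3.2,-5.6,-11,-17,0.8,3.2,-7.2,-14,-17,1,3.2,-8.8,-17,-17,1.2,3.2,-10.6,-20,-17,1.4,3.2,-12.4,-23.2,-17,1.6,3.2,-14,-26.2,-17,1.7,3.2]

```text
t: 16.15
position: [0.5794, -0.2866, 0.239]
eef_rot: [0.113, 0.994, -0.002, 0.009]
force: [1.0, 0.5, -3.1]
finger_gap: 0.413
```

>>> send_rows:
  motion: [0,0,0,0,3.2,0,0,0,0,3.2]

```text
t: 16.32
position: [0.5795, -0.2884, 0.2375]
eef_rot: [0.114, 0.993, -0.002, 0.008]
force: [0.8, 0.7, -3.4]
finger_gap: 0.413
```

```bash
python3 - <<'E'
from h import *
goto(.58,-.285,.24,167)
s,p=shot('wrist','w11.png')
for t in ['tray','lens_box_centre','carrier_head']:
    print(t,[(round(d['score'],2),np.round(wworld(s,p,d['position']),3).tolist()) for d in search_frame(p,t)[:2]])
E
```

```text
t 16.32 pos [ 0.5795 -0.2884  0.2375] psi 166.89 gap 0.413 F [ 0.8  0.7 -3.4] q [-0.46  0.46  0.18  1.28  0.   -0.23] tilt [-0.016 -0.002 -1.   ]
shift cm [ 0.02  0.34 -0.25] turn -0.02 rows>= 0.10142122406839137
tray [(0.7, [0.545, -0.29, 0.004]), (0.7, [0.684, -0.049, 0.052])]
lens_box_centre [(0.93, [0.528, -0.257, 0.031]), (0.59, [0.568, -0.038, 0.022])]
carrier_head [(0.79, [0.501, 0.068, 0.046]), (0.79, [0.685, 0.123, 0.008])]
```

View pics/w11.png

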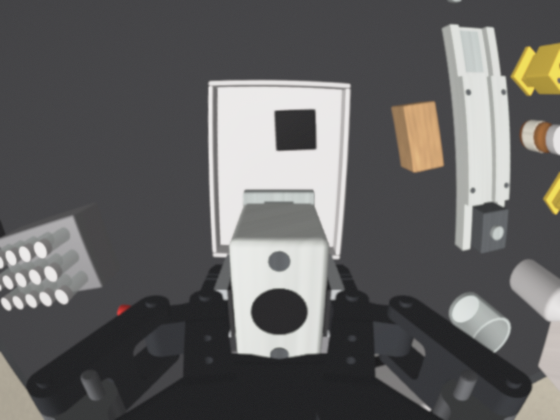

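```bash
python3 - <<'E'
from h import *
s,p=pickle.load(open('pics/w11.png.pkl','rb'))
C=np.array([wray(s,p,u,v,.034) for u,v in ((209,82),(350,85),(342,258),(213,257))]); print(C[:,:2])
print([round(float(np.linalg.norm(C[i]-C[(i+1)%4])),3) for i in range(4)])
for a,b in ((0,1),(3,2),(0,3),(1,2)):
    d=C[b]-C[a]; print(np.degrees(np.arctan2(d[1],d[0])))
c=C.mean(0); print('centre',c)
L=np.mean([wray(s,p,u,v,.029) for u,v in ((276,110),(315,110),(317,150),(277,151))],0)
a=np.radians(-13)
# centre from near corners + known size
ex=np.array([np.cos(a),np.sin(a)]);ey=np.array([-np.sin(a),np.cos(a)])
print('near-based centre',(C[0]+C[1])[:2]/2+.1*ex)
print('lens',L,(L-c)[:2]@ex,(L-c)[:2]@ey)
t=c[:2]+.042*ex-.008*ey; print('target',t); goto(*t,.060,167)
E
```

```text
[[ 0.4536146  -0.33501259]
 [ 0.49053464 -0.19098157]
 [ 0.68212138 -0.23602265]
 [ 0.64645611 -0.38439829]]
[0.149, 0.197, 0.153, 0.199]
75.62270873844925
76.48414215794396
-14.364431792962
-13.229706365661917
centre [ 0.56818168 -0.28660378  0.034     ]
near-based centre [ 0.56951163 -0.28549219]
lens [ 0.5267552  -0.25730553  0.029     ] -0.04695539278878118 0.019228399703736028
target [ 0.60730562 -0.30384668]
t 16.52 pos [ 0.5787 -0.2853  0.239 ] psi 167.1 gap 0.414 F [ 0.4  0.3 -3.6] q [-0.46  0.46  0.18  1.28  0.   -0.23] tilt [-0.017 -0.002 -1.   ]
shift cm [-2.9  -1.13 17.95] turn 0.02 rows>= 4.368940114594371
```

>>> send_rows:
  motion: [-1,-0.4,1,0.1,3.2,-2,-0.8,3,0.2,3.2,-2.9,-1.1,6,0.2,3.2,-2.9,-1.1,9,0.2,3.2,-2.9,-1.1,12,0.2,3.2,-2.9,-1.1,14.5,0.2,3.2,-2.9,-1.1,16.5,0.2,3.2,-2.9,-1.1,17.9,0.2,3.2,-2.9,-1.1,17.9,0.2,3.2]

```text
t: 17.27
position: [0.6049, -0.3013, 0.0559]
eef_rot: [0.121, 0.993, -0.001, 0.005]
force: [-0.5, 1.0, -3.3]
finger_gap: 0.413
```

```bash
python3 - <<'E'
from h import *
goto(.607,-.304,.046,166)
s,p=shot('wrist','w12.png')
E
```

```text
t 17.27 pos [ 0.6049 -0.3013  0.0559] psi 166.15 gap 0.413 F [-0.5  1.  -3.3] q [-0.46  0.62 -0.03  0.91  0.   -0.22] tilt [-0.009 -0.    -1.   ]
shift cm [-0.26 -0.21  0.99] turn 0.03 rows>= 0.25168329687845825
```

View pics/w12.png

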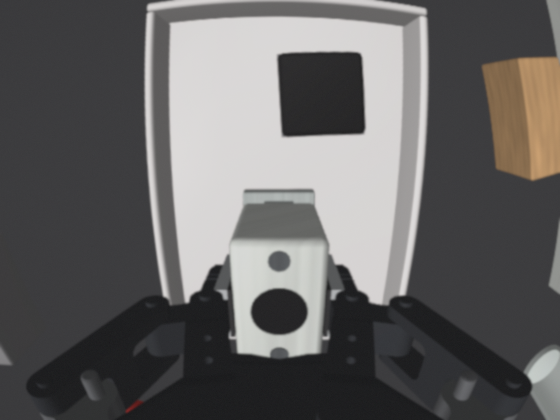

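Clear of the small box (at 322,93) and walls. Lower gently until contact.

>>> send_rows:
  motion: [0,0,0.2,0,3.2,0,0,0.4,0,3.2,0,0,0.6,0,3.2,0,0,0.8,0,3.2,0,0,0.8,0,3.2]

```text
t: 17.73
position: [0.6063, -0.3021, 0.0504]
eef_rot: [0.121, 0.993, -0.001, 0.006]
force: [-0.5, -0.2, -2.8]
finger_gap: 0.414
```

```bash
python3 - <<'E'
from h import *
goto(.607,-.304,.046,166)
E
```

```text
t 17.73 pos [ 0.6063 -0.3021  0.0504] psi 166.15 gap 0.414 F [-0.5 -0.2 -2.8] q [-0.46  0.62 -0.04  0.9   0.   -0.22] tilt [-0.013 -0.001 -1.   ]
shift cm [-0.11 -0.17  0.44] turn 0.03 rows>= 0.11691006533098837
```

>>> send_rows:
  motion: [0,0,0.2,0,3.2,0,0,0.4,0,3.2,0,0,0.6,0,3.2,0,0,0.6,0,3.2]

```text
t: 18.07
position: [0.6066, -0.3023, 0.0458]
eef_rot: [0.121, 0.993, -0.001, 0.007]
force: [-1.9, 0.9, 2.9]
finger_gap: 0.415
```

```bash
python3 - <<'E'
from h import *
goto(.607,-.304,.046,166)
E
```

```text
t 18.07 pos [ 0.6066 -0.3023  0.0458] psi 166.15 gap 0.415 F [-1.9  0.9  2.9] q [-0.46  0.62 -0.04  0.89  0.   -0.22] tilt [-0.014 -0.001 -1.   ]
shift cm [-0.08 -0.15 -0.02] turn 0.03 rows>= 0.04113770832912566
```

>>> send_rows:
  motion: [0,0,0.05,0,3.2,0,0,0.05,0,4,0,0,0,0,5,0,0,0,0,6,0,0,0,0,6.5,0,0,0,0,6.5,0,0,-1.5,0,6.5,0,0,-4,0,6.5,0,0,-8,0,6.5,0,0,-12,0,6.5,0,0,-16,0,6.5,0,0,-18,0,6.5]

```text
t: 19.07
position: [0.6059, -0.3023, 0.2317]
eef_rot: [0.121, 0.993, -0.003, 0.011]
force: [1.3, -0.3, -0.3]
finger_gap: 0.757
```

>>> send_rows:
  motion: [2,0,-1,0,6.5,4,0,-1,0,6.5,6,0,-1,0,6.5,6,0,-1,0,6.5,6,0,-1,0,6.5]

```text
t: 19.48
position: [0.5468, -0.2878, 0.241]
eef_rot: [0.121, 0.993, -0.003, 0.011]
force: [0.5, 1.3, 0.4]
finger_gap: 0.764
```

```bash
python3 - <<'E'
from h import *
goto(.607,-.304,.046,166)
s,p=shot('wrist','w13.png'); shot('side','d13.png'); shot('scene','s13.png')
E
```

```text
t 19.48 pos [ 0.5468 -0.2878  0.241 ] psi 166.12 gap 0.764 F [0.5 1.3 0.4] q [-0.49  0.4   0.1   1.24  0.   -0.24] tilt [-0.022 -0.003 -1.   ]
shift cm [-5.8  -0.07 19.63] turn 0.02 rows>= 4.908615930718796
```

View pics/w13.png

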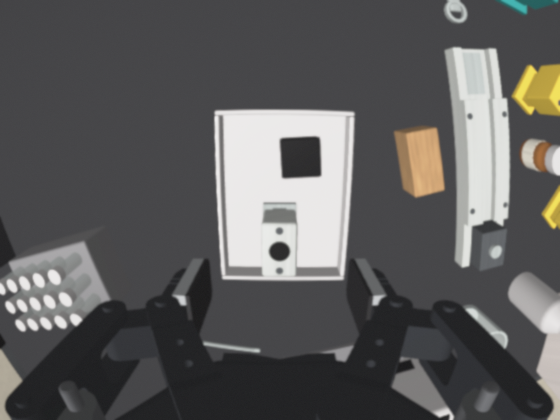

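View pics/s13.png

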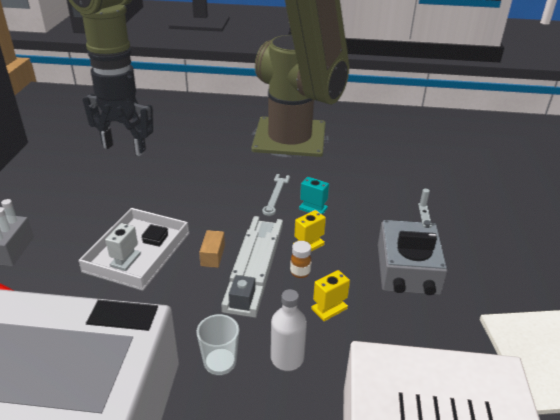

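```bash
python3 - <<'E'
from h import *
s,p=pickle.load(open('pics/w13.png.pkl','rb'))
a=np.radians(-13.9);ex=np.array([np.cos(a),np.sin(a)]);ey=np.array([-np.sin(a),np.cos(a)])
d=(wray(s,p,279,251,.083)[:2]-[.5685,-.2862]); print('carrier in tray',d@ex,d@ey)
L=np.mean([wray(s,p,u,v,.029) for u,v in ((281,138),(320,136),(321,178),(281,179))],0); print('lens',L)
print(env.finish_job())
E
```

```text
carrier in tray 0.03876474919665703 -0.006879814542329987
lens [ 0.5265     -0.25850298  0.029     ]
the job is handed in; nothing more can be done
None
```

I finished the job in the order you set and handed it in at about 19.6 s of the 69 s. `finish_job` gives no verdict, so the results below are my own last checks.

**What I did**
- **Isolator:** I gripped the handle and turned it clockwise until the wrist read 1.6 N m at the OFF stop.
- **Hasp:** I swung it out by the peg until it pushed back with about 25 N at its stop.
- **Carrier:** I slid the silver carrier to the open end, lifted it straight out and lowered it into the tray. I let go only after the wrist force changed from carrying its weight to a push up from the floor.
- **Look-alikes:** I did not touch the turquoise part or the two yellow ones.

**Last checks**
- **Isolator and hasp:** the final scene picture shows the handle at OFF and the hasp straight out.
- **Carrier:** it stands upright in the tray, about (+39, −7) mm from the tray's centre.
- **Small box:** its measured position agrees to about 1 mm with the one taken before the carrier was set down.
- **Jar and carton:** they look unmoved in the pictures, but I did not measure them again.
- **Arm:** it was clear of everything, with the fingertips about 24 cm above the bench.

**What disagreed**
- **Network positions:** in the first pictures, the two fixed cameras' network positions differed by up to about 6 cm in x. I used my own measurements from the wrist camera instead.
- **Rail end:** a check at the open end put the rail's end about 4.5 mm too far out, so I slid the carrier another 2 mm before lifting. It came out freely.
- **Tool tilt:** the tool picked up about 0.02 rad of tilt, well inside the 0.12 rad limit.

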